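Shut the bleed valve on the vacuum manifold and start the pump

TASK

On the vacuum manifold, turn the bleed valve, the one with the straight bar handle, clockwise until it is snug on its seat, without forcing it and without brushing the knobs beside it. Then press the pump's start button fully down and let it come back up; leave the valve snug and everything else on the table where it is.

Things in the scene. Friction and masses are not known exactly. Their poses are not given: they have to be found in the camera images.
- manifold: vacuum manifold, a fixed aluminium bar 70 (x) x 310 (y) x 30 (z) mm on the table, with a row of five valves along its y, 58 mm apart (y = -116 to 116 mm), on its centre line. Origin: centre of the underside. Its x points away from the robot, give or take its yaw. The valve with the bar handle can be any of the middle three.
- valve_bleed: bleed valve, the only one with a bar handle: fixed brass collar. Origin on the manifold's top, on the handle's vertical axis. Above it: 34 mm wide collar to 8 mm, 20 mm neck to 14 mm, 30 mm wide handle skirt to 20 mm, bar to 52 mm. The bar's direction does not tell how far the valve is open: from the start it takes 0.6 to 1.2 rad clockwise (from above) to meet the seat.
- bar_grip (a point): centre of the grey bar handle, on its axis, 40 mm above the valve's origin, 70 mm above the table. Bar 38 mm long (this point's x), 12 mm thick (its y: pinch here), clear from 20 mm below to 12 mm above this point. Turns with the handle, friction 0.12 Nm. On the seat the torque jumps to 0.20 Nm, then climbs 4 Nm per rad; snug 0.32 to 0.60, aim at 0.45, crushed beyond 0.64 Nm.
- seat (a joint): squeeze of the bleed valve's seat, rad: 0 while open, plus 0.01 for each 0.04 Nm of handle torque above 0.20 Nm; snug 0.03 to 0.10, crushed beyond 0.11. Let go, the handle stays and the seat keeps up to 0.05; turned back, the valve opens.
- pump: grey vacuum pump, a fixed box 150 (x) x 110 (y) x 72 (z) mm, origin: centre of the underside. On its top a steel dial gauge, 48 mm wide and 16 mm high, at x = 45, y = 22 mm, and the start button.
- start (a joint): travel of the pump's grey spring push button, m: 0 up, 0.006 fully pressed (5 N, straight down). It springs back.
- start_top (a point): centre of the top face of the pump's start button, 28 mm wide, in a black round housing on the pump's top, 30 mm towards the robot from the pump's centre (pump frame).
- valve_ribbed: neighbour valve with a 34 mm wide, 24 mm high round ribbed knob, grey plastic, not to be touched; origin: centre of its collar's underside on the manifold's top, on the knob's axis; the knob starts 14 mm above the origin. Turns at the lightest touch (0.015 Nm).
- mark_ribbed (a point): small white dot on top of the ribbed knob, 13 mm from its axis; turns with the knob.
- valve_lobed: neighbour valve with a 35 mm wide, 24 mm high knob with three round lobes, grey plastic, not to be touched; origin: centre of its collar's underside on the manifold's top, on the knob's axis; the knob starts 14 mm above the origin. Turns at the lightest touch (0.015 Nm).
- mark_lobed (a point): small white dot on top of the lobed knob, 11 mm from its axis; turns with the knob.
- valve_domed: neighbour valve with a 34 mm wide, 27 mm high round knob with a domed top, grey plastic, not to be touched; origin: centre of its collar's underside on the manifold's top, on the knob's axis; the knob starts 14 mm above the origin. Turns at the lightest touch (0.015 Nm).
- mark_domed (a point): small white dot on top of the domed knob, 13 mm from its axis; turns with the knob.
- valve_slim: neighbour valve with a 24 mm wide, 30 mm high slim round knob, grey plastic, not to be touched; origin: centre of its collar's underside on the manifold's top, on the knob's axis; the knob starts 14 mm above the origin. Turns at the lightest touch (0.015 Nm).
- mark_slim (a point): small white dot on top of the slim knob, 9 mm from its axis; turns with the knob.
- cup_a: small open clear sample cup, 42 mm across, 28 mm high, loose, a bystander; origin: centre of its underside.
- cup_b: small open white sample cup, 42 mm across, 28 mm high, loose, a bystander; origin: centre of its underside.
- jar_a: white lidded jar, 70 mm across, 75 mm high, loose, a bystander; origin: centre of its underside.
- jar_b: clear lidded jar with a grey lid, 70 mm across, 75 mm high, loose, a bystander; origin: centre of its underside.
- marker: marker pen lying on its side, 130 x 12 x 12 mm, long axis its x, loose, a bystander; origin: centre of its underside.
There are look-alikes about, which are no part of the job. Of the things that look like the pump, the larger one is meant.

How it is judged:
By the outcome, as a careful person would: the job done as asked, in the order asked, and still so for the second after the job is handed in, with the robot touching nothing.
It also fails if it takes over 67 s, if anything falls off the work surface, if the arm or the gripper's body presses on something with over 40 N, if the wrist force passes 120 N, or if a joint passes its speed limit or range.

ROBOT

A 6-joint arm with a two-finger parallel gripper is mounted at the origin on the work surface. World frame = base frame: x ahead of the robot, y to its left, z up, the work surface at z = 0. Lengths are in mm, angles in rad, forces in N, time in s.
With the tool pointing down it reaches from about 300 to 775 mm from the base axis. Payload 14.6 kg.
Tool frame: the origin (TCP) lies between the finger pads; the fingertips stand 8 mm ahead of it and the grasp point (between the pads) lies 11 mm behind it; y points along the fingers, x is the direction in which the jaws open and shut, and the axes are right-handed (so a half turn about y gives the same grasp; the last joint's range is limited). The gripper opens to 94 mm and grips with 3 to 60 N. Pads are 16 mm wide; open, the fingers measure 119 mm over their backs; the gripper's body (75 mm by 177 mm) begins 78 mm behind the grasp point.
Start: joints at [1.22, 0.3, 1.521, -0, 1.321, -0.067], TCP at [154.001, 527.99, 213.446] pointing down, gripper open.
Joint ranges: [-3.03, 3.03], [-0.79, 2.21], [0.23, 2.52], [-1.04, 4.18], [0, 3.07], [-2.55, 2.55]. Speed limits (rad/s): [2.22, 2.22, 2.57, 3.14, 3.14, 3.14].

INTERFACE

Orientations are given as [roll, pitch, yaw] about the fixed x, y, z axes, in that order (R = Rz(yaw) Ry(pitch) Rx(roll)).
In Python, from cell import read_state, imaging, order gives the robot as it stands. The module is installed in compiled form; this text tells all that it offers.
- The arm moves only by the shell command python3 -m handwheel 'ROWS' [FORCE]. ROWS is JSON, a list that holds one entry, the list of rows, each a list of 7 numbers: the shift along the tool's x, y, z in mm, then the turn, a rotation vector about the tool's x, y, z in degrees, then the opening, from -1 (shut) to 1 (fully open), so that 0 is half open. A call has 1 to 5 rows; each row is the pose to reach, as a shift and turn from the pose measured when the call began, along the tool's axes at that moment; what a row does not reach only later rows make up. A row lasts 1/12 s, in which the tool goes at most 41.7 mm and 7.16 degrees, less where a joint would pass 70% of its speed; a pose out of reach is approached as far as the arm can. A call with a gripper value outside its range is refused whole. The fingers move at their own pace and stop on an object; FORCE is the grip in N (left out, the last holds). Time passes only in rows, so rows that repeat a pose let the fingers close. It gives the time, the measured TCP pose, the force and the opening at its end, in the units of the state.
- read_state(): the state, without advancing time (a new reading comes with each control period).
- imaging.camera(name): name is "scene" or "top"; returns (picture, depth): 384x512x3 uint8, red, green, blue; 384x512 float32, mm along the optical axis (not along the pixel's ray), 0 where there is no reading.
- imaging.get_calibration(name): a dict with "mtx" (3x3 intrinsics, pixels), "world_from_camera" (4x4, takes a point from camera to world coordinates). Camera axes: x right, y down, z forward; pixel columns grow to the right and rows downward; lengths in mm; the calibration is good to about 2 mm. A picture is of the moment at which its call begins. get_calibration takes no time and is no camera call.
- order.sign_off(): hands the job in, once; it reports no verdict.
The state is a dict: "clock": time; "joints": joint angles; "qd": joint speeds; "effort": joint torques, N m; "eef_pos": TCP position; "eef_rot": TCP orientation; "wrist_force": force on the tool from outside, world axes, zero at the start; "moment": the same for the moment, N m; "finger_gap": finger opening in mm.
Only numpy, scipy, OpenCV 4.12 (cv2) and the standard library are available. Lean on these libraries where they do the work, as an engineer would, in place of code of your own. Each camera call takes 0.05 s, during which the arm holds its last target.

## Working session

There is one attempt and no reset: what is moved stays moved. The work goes in short steps, Python scripts to look and compute and a shell command to move; the robot and the scene stay as the last step left them, time stands still between calls to the robot, and variables do not carry over. Pictures are saved under pics/ and viewed, and the job is handed in when it is done.

```bash
mkdir -p pics; ls; python3 - <<'E'
from cell import read_state, imaging
import cv2,numpy as np
s=read_state();print(s)
for n in("scene","top"):
    p,d=imaging.camera(n);c=imaging.get_calibration(n)
    cv2.imwrite(f"pics/{n}0.png",cv2.resize(p[:,:,::-1],(800,600),interpolation=cv2.INTER_CUBIC));np.savez(f"{n}0.npz",p=p,d=d,K=c["mtx"],T=c["world_from_camera"]);print(n,c["mtx"],c["world_from_camera"])
E
```

```text
pics
{'clock': 0.0, 'joints': array([ 1.22043232e+00,  3.00459046e-01,  1.52157955e+00, -6.70196908e-06,
        1.32067269e+00, -6.65907456e-02]), 'qd': array([-0.00113283, -0.00120564, -0.00094596, -0.00217422, -0.00083959,
       -0.00096388]), 'effort': array([ 1.56053084e-03, -5.31818104e+01, -3.52732229e+01,  7.08701368e-02,
        2.45766516e-02, -1.33669610e-04]), 'eef_pos': array([153.90388789, 527.7716343 , 212.89357914]), 'eef_rot': array([-1.57072837e+00,  1.11658541e-03,  1.28702477e+00]), 'wrist_force': array([-0.22057761, -1.19206771,  0.11780645]), 'moment': array([ 0.02873431, -0.03193453, -0.05159457]), 'finger_gap': 94.19945976151818}
scene [[388.66101783   0.         254.95349117]
 [  0.         388.66101783 190.71245209]
 [  0.           0.           1.        ]] [[ 7.31782648e-01  4.11664379e-01 -5.43163507e-01  9.96530150e+02]
 [ 6.81532162e-01 -4.45330955e-01  5.80684296e-01 -6.44356750e+02]
 [-2.84048332e-03 -7.95118092e-01 -6.06447980e-01  6.30555155e+02]
 [ 0.00000000e+00  0.00000000e+00  0.00000000e+00  1.00000000e+00]]
top [[367.4360966    0.         255.91966667]
 [  0.         367.4360966  194.05276385]
 [  0.           0.           1.        ]] [[-1.97778013e-02 -9.92847836e-01  1.17737051e-01  4.08006122e+02]
 [-9.99717458e-01  2.11914419e-02  1.07669075e-02 -1.57191980e+02]
 [-1.31849187e-02 -1.17490839e-01 -9.92986435e-01  1.19953989e+03]
 [ 0.00000000e+00  0.00000000e+00  0.00000000e+00  1.00000000e+00]]
```

View pics/scene0.png

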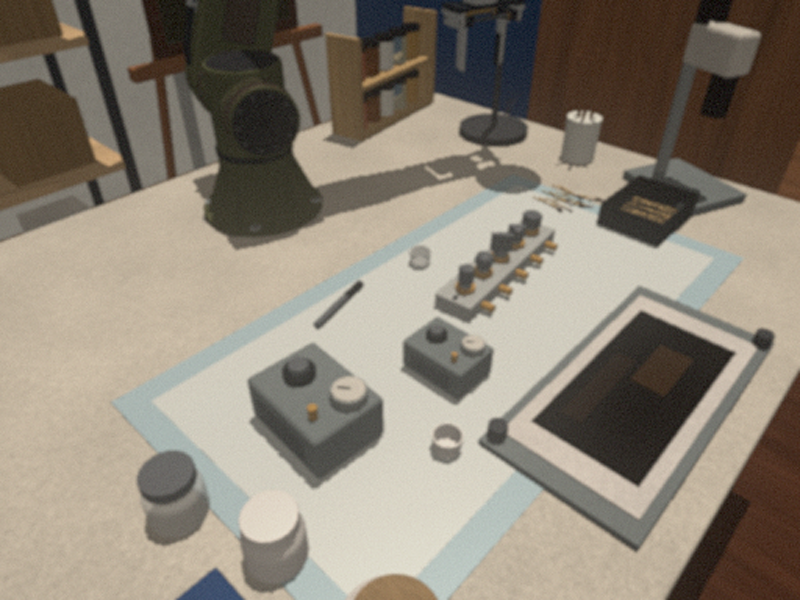

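View pics/top0.png

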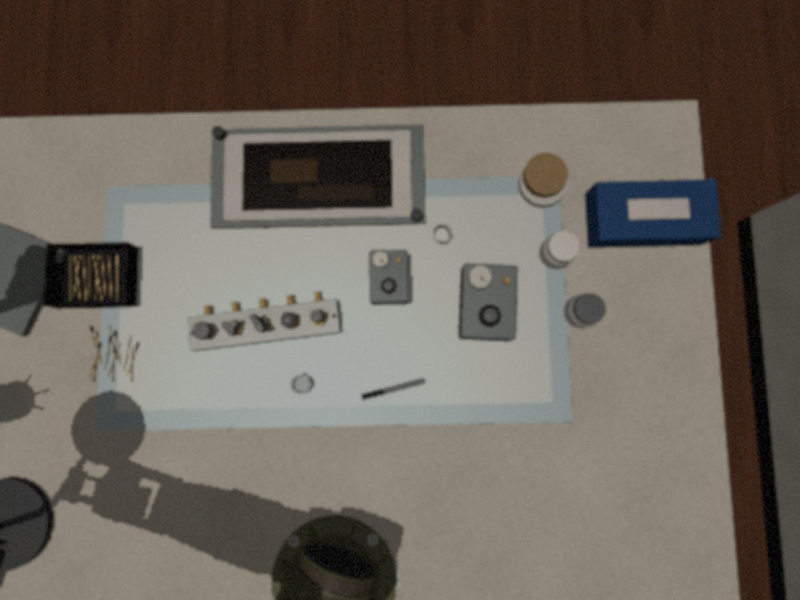

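```bash
cat > h.py <<'E'
import numpy as np,cv2
from cell import read_state, imaging
def grab(n,tag):
    p,d=imaging.camera(n);c=imaging.get_calibration(n)
    np.savez(f"{n}{tag}.npz",p=p,d=d,K=c["mtx"],T=c["world_from_camera"]);return p,d
def load(n,tag):
    z=np.load(f"{n}{tag}.npz");return z["p"],z["d"],z["K"],z["T"]
def ray(K,T,u,v,z):
    r=T[:3,:3]@np.linalg.solve(K,[u,v,1.]);return T[:3,3]+r*(z-T[2,3])/r[2]
def proj(K,T,P):
    q=np.linalg.inv(T)@np.r_[P,1.];q=K@q[:3];return q[:2]/q[2]
def pts(d,K,T):
    v,u=np.mgrid[:d.shape[0],:d.shape[1]]
    c=np.stack([(u-K[0,2])*d/K[0,0],(v-K[1,2])*d/K[1,1],d],-1)
    return c@T[:3,:3].T+T[:3,3]
def crop(p,x0,y0,x1,y1,f,name):
    cv2.imwrite(f"pics/{name}.png",cv2.resize(p[y0:y1,x0:x1,::-1],None,fx=f,fy=f,interpolation=cv2.INTER_CUBIC))
E
python3 - <<'E'
from h import *
p,d,K,T=load("top",0)
crop(p,112,180,228,232,6.5,"topc")
P=pts(d,K,T)
print(P[205:208,165:175].round(0).tolist()[0])
crop(load("scene",0)[0],270,125,365,210,6.5,"scc")
crop(p,280,150,340,226,7,"topp")
E
```

```text
[[513.0, 134.0, 81.0], [515.0, 136.0, 62.0], [515.0, 135.0, 53.0], [516.0, 133.0, 50.0], [515.0, 129.0, 51.0], [515.0, 126.0, 52.0], [517.0, 127.0, 35.0], [517.0, 124.0, 32.0], [517.0, 121.0, 32.0], [517.0, 119.0, 30.0]]
```

View pics/topc.png

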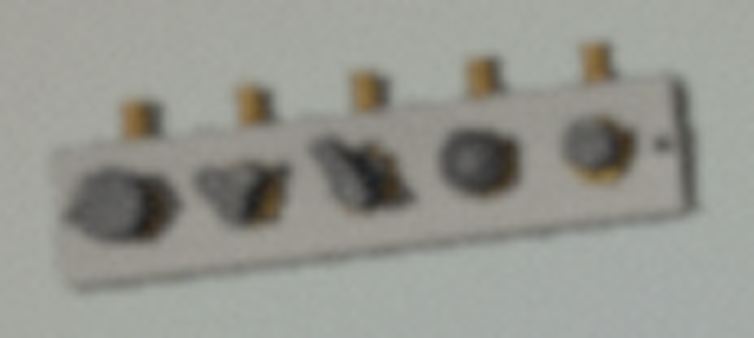

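View pics/scc.png

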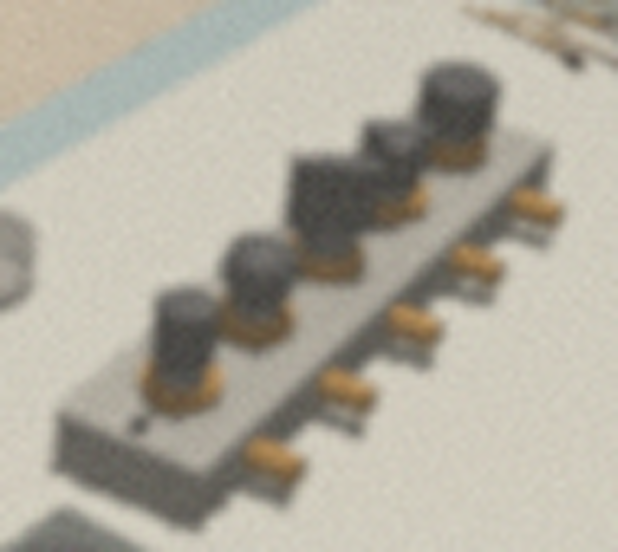

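View pics/topp.png

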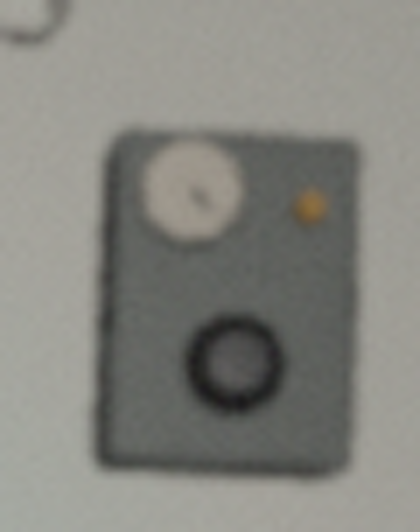

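```bash
python3 - <<'E'
from h import *
p,d,K,T=load("top",0);P=pts(d,K,T)
ps,ds,Ks,Ts=load("scene",0);Q=pts(ds,Ks,Ts)
# table height check
print("table z top",np.median(P[215:230,120:200,2]),"scene",np.median(Q[215:225,300:330,2]))
out=[]
for nm,X in(("top",P),("scene",Q)):
    f=X.reshape(-1,3);box=(f[:,0]>400)&(f[:,0]<620)&(f[:,1]>-60)&(f[:,1]>-100)&(f[:,1]<330)
    m=f[box&(f[:,2]>20)&(f[:,2]<38)]
    r=cv2.minAreaRect(m[:,:2].astype(np.float32));print(nm,"manifold",len(m),r,np.median(m[:,2]))
    b=f[box&(f[:,2]>62)&(f[:,2]<100)]
    for k in b[np.argsort(b[:,1])][::2]: pass
    h=f[box&(f[:,2]>70)&(f[:,1]>100)&(f[:,1]<180)]
    print(nm,"bar",len(h),h.mean(0),h[:,2].max()); 
    if len(h)>4:
        l=cv2.fitLine(h[:,:2].astype(np.float32),cv2.DIST_L2,0,.01,.01).ravel();print(l,np.degrees(np.arctan2(l[1],l[0])))
    print(h[:60].round(0).tolist())
# manifold bright mask in top
g=cv2.cvtColor(p,cv2.COLOR_RGB2HSV)
print(p[222:226,118:132].tolist()[0])
for u,v in((130,222),(150,225),(145,200)): print(p[v,u],g[v,u])
E
```

```text
table z top 3.7045052742778353 scene 2.939227643743436
top manifold 1721 ((479.01702880859375, 136.56236267089844), (170.3546600341797, 310.718505859375), 5.178915500640869) 30.156271983989654
top bar 56 [508.08439621 137.8112182   80.56454831] 87.09229532435438
[  0.80638385   0.5913925  508.0844     137.81122   ] 36.25589
[[525.0, 146.0, 82.0], [526.0, 144.0, 79.0], [523.0, 151.0, 77.0], [522.0, 146.0, 82.0], [522.0, 143.0, 82.0], [523.0, 142.0, 75.0], [519.0, 152.0, 83.0], [519.0, 150.0, 81.0], [519.0, 146.0, 82.0], [519.0, 143.0, 82.0], [519.0, 141.0, 79.0], [516.0, 149.0, 82.0], [516.0, 146.0, 83.0], [516.0, 144.0, 81.0], [516.0, 140.0, 82.0], [516.0, 138.0, 78.0], [513.0, 150.0, 80.0], [513.0, 147.0, 80.0], [513.0, 144.0, 80.0], [513.0, 140.0, 84.0], [513.0, 137.0, 80.0], [513.0, 134.0, 81.0], [510.0, 146.0, 82.0], [510.0, 143.0, 82.0], [510.0, 141.0, 80.0], [510.0, 137.0, 80.0], [510.0, 134.0, 80.0], [510.0, 133.0, 74.0], [507.0, 144.0, 78.0], [507.0, 140.0, 81.0], [507.0, 137.0, 83.0], [506.0, 134.0, 83.0], [507.0, 131.0, 82.0], [504.0, 141.0, 80.0], [504.0, 137.0, 81.0], [50
[... 1674 characters left out ...]
0], [513.0, 128.0, 82.0], [512.0, 135.0, 78.0], [516.0, 135.0, 80.0], [518.0, 136.0, 80.0], [519.0, 140.0, 79.0], [522.0, 140.0, 80.0], [523.0, 143.0, 79.0], [526.0, 144.0, 80.0], [498.0, 123.0, 75.0], [500.0, 125.0, 75.0], [502.0, 128.0, 74.0], [505.0, 127.0, 76.0], [505.0, 132.0, 74.0], [509.0, 131.0, 76.0], [510.0, 135.0, 74.0], [513.0, 135.0, 76.0], [515.0, 136.0, 76.0]]
[[165, 168, 160], [162, 166, 159], [160, 162, 156], [157, 158, 149], [150, 149, 141], [150, 150, 141], [151, 150, 142], [149, 148, 140], [146, 144, 138], [147, 145, 138], [143, 141, 133], [143, 142, 135], [140, 138, 132], [142, 139, 133]]
[140 138 132] [ 23  15 140]
[165 171 164] [ 56  10 171]
[146 146 140] [ 30  10 146]
```

```bash
python3 - <<'E'
from h import *
for n in("top","scene"):
    p,d,K,T=load(n,0);X=pts(d,K,T);f=X.reshape(-1,3)
    b=f[(np.hypot(f[:,0]-509,f[:,1]-137)<26)&(f[:,2]>78.5)&(f[:,2]<87)]
    print(n,"bar",cv2.minAreaRect(b[:,:2].astype(np.float32)),b.mean(0))
    m=f[(f[:,0]>455)&(f[:,0]<552)&(f[:,1]>-40)&(f[:,1]<310)&(f[:,2]>25)&(f[:,2]<34)]
    print("manifold",cv2.minAreaRect(m[:,:2].astype(np.float32)))
    # pump
    t=f[(f[:,0]>430)&(f[:,0]<640)&(f[:,1]>-350)&(f[:,1]<-140)&(f[:,2]>66)&(f[:,2]<79)]
    print("pump top",len(t),cv2.minAreaRect(t[:,:2].astype(np.float32)),np.median(t[:,2]))
    c=f[(f[:,0]>430)&(f[:,0]<640)&(f[:,1]>-350)&(f[:,1]<-140)&(f[:,2]>78)]
    w=c[c[:,0]<540]; print("btn",len(w),w.mean(0),np.percentile(w[:,2],[10,50,90]),cv2.minAreaRect(w[:,:2].astype(np.float32)))
p,d,K,T=load("top",0);ps,ds,Ks,Ts=load("scene",0)
g=p.mean(2)
for q,(x0,y0,x1,y1) in((p,(280,150,340,226)),):
    gray=cv2.cvtColor(q[y0:y1,x0:x1],cv2.COLOR_RGB2GRAY);m=(gray<55).astype(np.uint8)
    cs,_=cv2.findContours(m,cv2.RETR_EXTERNAL,cv2.CHAIN_APPROX_NONE)
    for c in cs:
        if len(c)>10:
            (u,v),r=cv2.minEnclosingCircle(c);print("ring",u+x0,v+y0,r,[ray(K,T,u+x0,v+y0,z).round(1) for z in(75,85,90)])
crop(ps,155,205,250,310,5.5,"scp")
E
```

```text
top bar ((508.60162353515625, 138.54237365722656), (35.94551086425781, 12.106522560119629), 38.026798248291016) [508.62067972 138.76814858  81.52337383]
manifold ((508.7529602050781, 139.30154418945312), (71.10531616210938, 310.4720458984375), 5.903652667999268)
pump top 964 ((542.6080322265625, -307.24041748046875), (88.93197631835938, 149.5540313720703), 88.10453796386719) 72.27692987571027
btn 163 [ 511.59516412 -316.27690891   88.42673478] [82.35790874 86.80685151 95.91338471] ((507.770751953125, -315.9513854980469), (49.590885162353516, 49.00656509399414), 26.991748809814453)
scene bar ((510.32501220703125, 135.03314208984375), (35.23320388793945, 14.482782363891602), 33.68560791015625) [509.35144668 134.63758423  81.72070375]
manifold ((510.5947265625, 136.75558471679688), (72.21360778808594, 310.69573974609375), 6.128276824951172)
pump top 1460 ((550.6371459960938, -245.373291015625), (220.3587646484375, 149.73585510253906), 85.16499328613281) 72.60868036545361
btn 302 [ 518.99452656 -322.62597178   88.12559099] [82.30118398 85.54222286 94.97710571] ((517.0130615234375, -320.7122802734375), (43.16474151611328, 40.573951721191406), 64.10993194580078)
ring 313.17391204833984 201.7065200805664 6.741201877593994 [array([ 513.9, -320.2,   75. ]), array([ 513. , -318.7,   85. ]), array([ 512.5, -318. ,   90. ])]
```

View pics/scp.png

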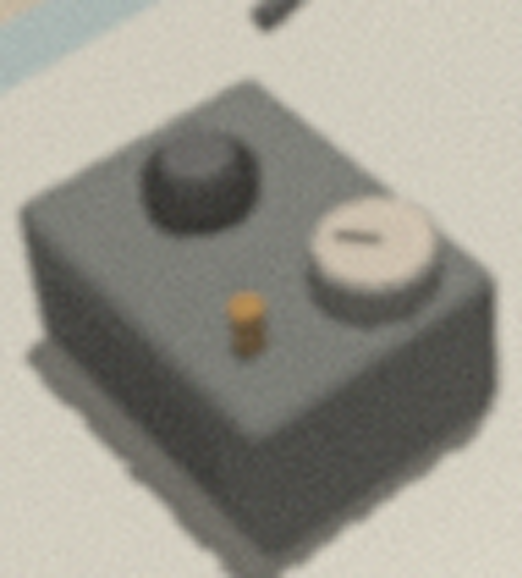

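```bash
cat > rem.py <<'E'
import sys,numpy as np
from cell import read_state
from scipy.spatial.transform import Rotation as R
s=read_state();x,y,z,yaw=map(float,sys.argv[1:5])
Rc=R.from_euler("xyz",s["eef_rot"])
d=Rc.inv().apply(np.array([x,y,z])-s["eef_pos"])
w=(Rc.inv()*R.from_euler("xyz",[-np.pi/2,0,np.radians(yaw)])).as_rotvec(degrees=True)
print("clk",round(s["clock"],2),"pos",s["eef_pos"].round(1),"rotdeg",np.degrees(s["eef_rot"]).round(2),"rem",d.round(1),w.round(2),"F",s["wrist_force"].round(2),"M",s["moment"].round(3),"gap",round(s["finger_gap"],1),"j",s["joints"].round(2))
E
python3 rem.py 509.4 137.2 215 126
python3 -m handwheel '[[[-20,0,-36,0,-7,0,-0.36],[-41,0,-72,0,-14,0,-0.36],[-62,0,-105,0,-21,0,-0.36],[-83,0,-140,0,-28,0,-0.36],[-104,0,-174,0,-35,0,-0.36]]]' 60; python3 rem.py 509.4 137.2 215 126
```

```text
clk 0.1 pos [153.9 527.8 213. ] rotdeg [-9.000e+01  6.000e-02  7.374e+01] rem [-275.4   -1.8 -450.6] [-3.000e-02 -5.226e+01 -5.000e-02] F [ 0.03 -0.04  0.8 ] M [-0.011 -0.005  0.001] gap 94.3 j [ 1.22  0.3   1.52 -0.    1.32 -0.07]
clock: 0.52
eef_pos: [283.3, 388.3, 212.9]
eef_rot: [-1.57, 0.001, 1.857]
wrist_force: [0.1, 0.6, -0.1]
finger_gap: 64.5
clk 0.52 pos [283.3 388.3 212.9] rotdeg [-8.9950e+01  6.0000e-02  1.0638e+02] rem [-304.7   -1.9 -146.1] [ -0.06 -19.62  -0.05] F [ 0.12  0.56 -0.06] M [ 0.072 -0.005  0.023] gap 64.5 j [ 0.86  0.15  1.71 -0.    1.29 -0.99]
```

```bash

python3 -m handwheel '[[[-37,0,-18,0,-7,0,-0.36],[-74,0,-36,0,-14,0,-0.36],[-111,0,-54,0,-19.6,0,-0.36],[-148,0,-72,0,-19.6,0,-0.36],[-185,0,-90,0,-19.6,0,-0.36]]]' ; python3 rem.py 509.4 137.2 215 126
```

```text
clock: 0.93
eef_pos: [411.6, 246.7, 212.9]
eef_rot: [-1.57, 0.001, 2.201]
wrist_force: [0.7, 0.3, 0.6]
finger_gap: 32.0
clk 0.93 pos [411.6 246.7 212.9] rotdeg [-8.9930e+01  4.0000e-02  1.2613e+02] rem [-146.1   -2.   -14.4] [-0.07  0.13 -0.04] F [0.71 0.32 0.62] M [ 0.054  0.01  -0.007] gap 32.0 j [ 0.46  0.14  1.71 -0.    1.29 -1.74]
```

```bash

python3 -m handwheel '[[[-40,0,-4,0,0,0,-0.36],[-80,0,-8,0,0,0,-0.36],[-120,0,-12,0,0,0,-0.36],[-146,0,-14.4,0,0,0,-0.36],[-146,0,-14.4,0,0,0,-0.36]]]' ; python3 rem.py 509.4 137.2 120 126
python3 -m handwheel '[[[0,0,0,0,0,0,-0.36],[0,0,0,0,0,0,-0.36]]]';python3 rem.py 509.4 137.2 120 126
python3 - <<'E'
from h import *
for n in("top","scene"):
    p,d=grab(n,1)
    cv2.imwrite(f"pics/{n}1.png",cv2.resize(p[:,:,::-1],(800,600)))
E
```

```text
clock: 1.35
eef_pos: [511.4, 133.8, 212.3]
eef_rot: [-1.569, 0.001, 2.198]
wrist_force: [-0.2, 0.3, -0.9]
finger_gap: 30.1
clk 1.35 pos [511.4 133.8 212.3] rotdeg [-8.9870e+01  5.0000e-02  1.2591e+02] rem [ 4.  92.3 -0.6] [-0.13 -0.09 -0.05] F [-0.24  0.27 -0.89] M [ 0.071  0.124 -0.038] gap 30.1 j [ 0.19  0.25  1.58 -0.    1.31 -2.01]
clock: 1.52
eef_pos: [511.1, 133.7, 211.9]
eef_rot: [-1.568, 0.001, 2.197]
wrist_force: [-0.5, 0.2, -0.3]
finger_gap: 30.2
clk 1.52 pos [511.1 133.7 211.9] rotdeg [-8.9830e+01  3.0000e-02  1.2588e+02] rem [ 3.9 91.9 -0.9] [-0.17 -0.12 -0.03] F [-0.45  0.21 -0.32] M [0.074 0.054 0.029] gap 30.2 j [ 0.19  0.25  1.58 -0.    1.31 -2.01]
```

View pics/scene1.png

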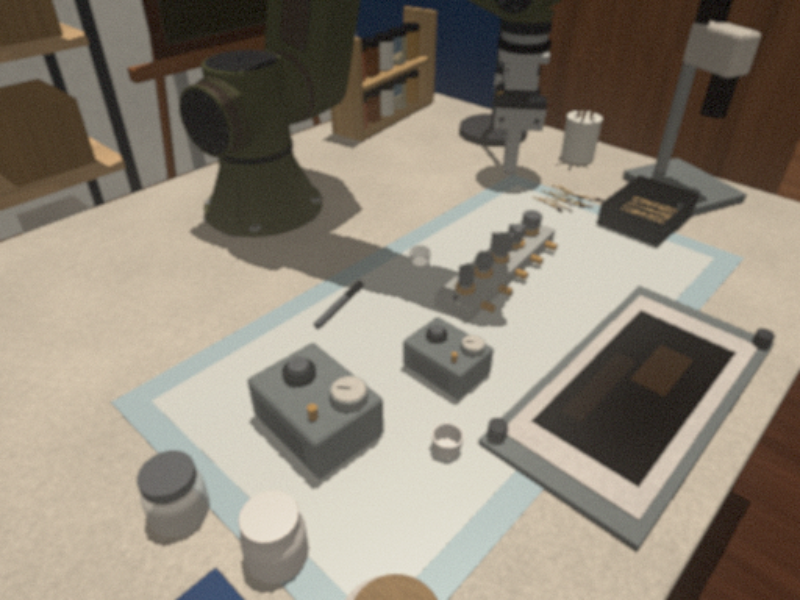

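```bash

python3 -m handwheel '[[[2,30,0,0,0,0,-0.36],[4,60,-1,0,0,0,-0.36],[4,92,-1,0,0,0,-0.36],[4,92,-1,0,0,0,-0.36],[4,92,-1,0,0,0,-0.36]]]' ; python3 rem.py 509.4 137.2 61 126
python3 - <<'E'
from h import *
for n in("top","scene"):
    p,d=grab(n,2)
crop(p,270,60,365,210,4,"sc2")
E
```

```text
clock: 2.03
eef_pos: [508.4, 138.8, 120.2]
eef_rot: [-1.566, -0.0, 2.2]
wrist_force: [0.3, -0.1, 0.8]
finger_gap: 30.1
clk 2.03 pos [508.4 138.8 120.2] rotdeg [-8.9750e+01 -2.0000e-02  1.2603e+02] rem [-1.9 59.2 -0.1] [-0.25  0.03  0.02] F [ 0.31 -0.13  0.83] M [0.031 0.03  0.02 ] gap 30.1 j [ 0.2   0.35  1.69 -0.    1.11 -2.  ]
```

View pics/sc2.png

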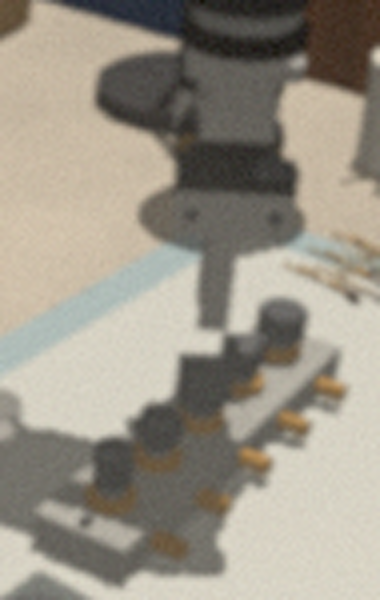

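```bash
python3 - <<'E'
from h import *
p,d,K,T=load("scene",2)
for P in((508.4,138.8,112),(509.4,137.2,82),(509.4,137.2,50)):
    q=proj(K,T,P);print(P,q.round(1),((q-[270,60])*4).round(0))
X=pts(d,K,T);f=X.reshape(-1,3)
t=f[(f[:,2]>113)&(f[:,2]<135)&(abs(f[:,0]-509)<60)&(abs(f[:,1]-137)<60)];print("finger",len(t),t.mean(0))
a=np.radians(36);print("along-bar mean",((t[:,:2]-[508.4,138.8])@[np.cos(a),np.sin(a)]).mean(),"jaw",np.percentile((t[:,:2]-[508.4,138.8])@[-np.sin(a),np.cos(a)],[5,50,95]))
E
```

```text
(508.4, 138.8, 112) [321.8 139.1] [207. 316.]
(509.4, 137.2, 82) [320.7 149.1] [203. 357.]
(509.4, 137.2, 50) [319.5 159.1] [198. 397.]
finger 48 [519.96169212 120.35894257 127.33948164]
along-bar mean -1.4857761830841205 jaw [-29.79746296 -27.27175939  16.39197226]
```

```bash

python3 -m handwheel '[[[-1.5,20,0,0,0,0,-0.36],[-1.5,40,0,0,0,0,-0.36],[-1.5,52,0,0,0,0,-0.36],[-1.5,59,0,0,0,0,-0.36],[-1.5,59,0,0,0,0,-0.36]]]' ; python3 rem.py 509.4 137.2 61 126
```

```text
clock: 2.55
eef_pos: [511.0, 137.6, 63.7]
eef_rot: [-1.571, 0.002, 2.199]
wrist_force: [-0.2, 0.8, -0.0]
finger_gap: 30.3
clk 2.55 pos [511.  137.6  63.7] rotdeg [-9.0010e+01  1.1000e-01  1.2601e+02] rem [0.7 2.7 1.5] [ 0.01  0.01 -0.11] F [-0.21  0.76 -0.03] M [ 0.078  0.041 -0.02 ] gap 30.3 j [ 0.19  0.43  1.72 -0.    0.99 -2.  ]
```

```bash

python3 -m handwheel '[[[0.5,2,0,0,0,0,-0.6],[0.5,2,0,0,0,0,-1],[0.5,2,0,0,0,0,-1],[0.5,2,0,0,0,0,-1],[0.5,2,0,0,0,0,-1]]]' 8 ; python3 rem.py 509.4 137.2 61 126
python3 -m handwheel '[[[0,0,0,0,0,0,-1],[0,0,0,0,0,0,-1],[0,0,0,0,0,0,-1]]]' 8; python3 rem.py 509.4 137.2 61 126
```

```text
clock: 2.97
eef_pos: [510.5, 139.3, 62.8]
eef_rot: [-1.572, 0.0, 2.199]
wrist_force: [-6.2, 10.5, 6.2]
finger_gap: 12.0
clk 2.97 pos [510.5 139.3  62.8] rotdeg [-90.08   0.   126.01] rem [-1.1  1.8  2.1] [ 0.08  0.01 -0.  ] F [-6.15 10.54  6.19] M [1.946 1.392 0.052] gap 12.0 j [ 0.2   0.43  1.73  0.    0.98 -2.  ]
clock: 3.22
eef_pos: [510.3, 139.6, 63.0]
eef_rot: [-1.572, -0.0, 2.199]
wrist_force: [-3.4, 3.8, 0.3]
finger_gap: 12.3
clk 3.22 pos [510.3 139.6  63. ] rotdeg [-9.0070e+01 -3.0000e-02  1.2602e+02] rem [-1.4  2.   2.1] [0.07 0.02 0.03] F [-3.44  3.83  0.32] M [0.867 0.691 0.062] gap 12.3 j [ 0.2   0.43  1.73  0.    0.99 -2.  ]
```

```bash

python3 -m handwheel '[[[0.5,0,0,0,0,0,-1],[0.5,0,0,0,0,0,-1],[0.5,0,0,0,0,0,-1]]]' 30; python3 rem.py 509.4 137.2 61 126
python3 -m handwheel '[[[0.3,0,0,0,0,0,-1],[0.3,0,0,0,0,0,-1],[0.3,0,0,0,0,0,-1]]]' 60; python3 rem.py 509.4 137.2 61 126
```

```text
clock: 3.47
eef_pos: [510.2, 139.7, 63.0]
eef_rot: [-1.572, -0.0, 2.199]
wrist_force: [1.1, -1.1, -2.8]
finger_gap: 11.7
clk 3.47 pos [510.2 139.7  63. ] rotdeg [-90.08  -0.   126.01] rem [-1.6  2.   2.1] [0.08 0.01 0.  ] F [ 1.06 -1.14 -2.83] M [-0.183 -0.056  0.134] gap 11.7 j [ 0.2   0.43  1.73  0.    0.98 -2.  ]
clock: 3.72
eef_pos: [510.1, 139.7, 63.1]
eef_rot: [-1.572, 0.0, 2.199]
wrist_force: [0.9, -1.9, -3.6]
finger_gap: 11.2
clk 3.72 pos [510.1 139.7  63.1] rotdeg [-9.0080e+01  2.0000e-02  1.2601e+02] rem [-1.6  2.1  2.1] [ 0.08  0.01 -0.02] F [ 0.92 -1.91 -3.62] M [-0.389 -0.258  0.084] gap 11.2 j [ 0.2   0.43  1.73  0.    0.98 -2.  ]
```

```bash

python3 -m handwheel '[[[0,0,0,0,2.5,0,-1],[0,0,0,0,5,0,-1],[0,0,0,0,7.5,0,-1],[0,0,0,0,10,0,-1],[0,0,0,0,12,0,-1]]]'; python3 rem.py 509.4 137.2 61 126
python3 -m handwheel '[[[0,0,0,0,2.5,0,-1],[0,0,0,0,5,0,-1],[0,0,0,0,7.5,0,-1],[0,0,0,0,10,0,-1],[0,0,0,0,10,0,-1]]]'; python3 rem.py 509.4 137.2 61 126
```

```text
clock: 4.13
eef_pos: [510.2, 139.7, 63.1]
eef_rot: [-1.572, 0.0, 1.988]
wrist_force: [0.9, -3.2, -4.7]
finger_gap: 11.5
clk 4.13 pos [510.2 139.7  63.1] rotdeg [-9.0090e+01  1.0000e-02  1.1388e+02] rem [-2.   2.1  1.7] [  0.09 -12.12  -0.02] F [ 0.94 -3.25 -4.65] M [-0.206 -0.149  0.123] gap 11.5 j [ 0.2   0.43  1.73  0.    0.98 -1.79]
clock: 4.55
eef_pos: [510.2, 139.6, 63.1]
eef_rot: [-1.572, -0.0, 1.811]
wrist_force: [1.1, -1.9, -4.0]
finger_gap: 11.3
clk 4.55 pos [510.2 139.6  63.1] rotdeg [-9.0090e+01 -1.0000e-02  1.0375e+02] rem [-2.2  2.1  1.4] [ 9.000e-02 -2.225e+01 -1.000e-02] F [ 1.08 -1.85 -4.03] M [-0.286 -0.131 -0.079] gap 11.3 j [ 0.2   0.43  1.73  0.    0.98 -1.61]
```

```bash
cat > smp.py <<'E'
import numpy as np,sys
from cell import read_state,imaging
M=[];E=[];Y=[];F=[]
for i in range(int(sys.argv[1]) if len(sys.argv)>1 else 8):
    imaging.camera("scene");s=read_state();M.append(s["moment"]);E.append(s["effort"]);Y.append(np.degrees(s["eef_rot"][2]));F.append(s["wrist_force"])
M=np.array(M);E=np.array(E)
print("clk",round(s["clock"],2),"Mz",M[:,2].mean().round(3),"sd",M[:,2].std().round(3),"M",M.mean(0).round(2),"e6",E[:,5].mean().round(3),E[:,5].std().round(3),"yaw",np.mean(Y).round(3),np.std(Y).round(3),"F",np.mean(F,0).round(2),"pos",s["eef_pos"].round(1),"gap",round(s["finger_gap"],1))
E
python3 smp.py
python3 -m handwheel '[[[0,0,0,0,1.5,0,-1],[0,0,0,0,3,0,-1],[0,0,0,0,4.5,0,-1],[0,0,0,0,6,0,-1]]]'; python3 smp.py
```

```text
clk 4.95 Mz -0.107 sd 0.029 M [-0.32 -0.16 -0.11] e6 -0.003 0.204 yaw 103.924 0.017 F [ 0.96 -1.8  -3.91] pos [510.2 139.7  63.1] gap 11.5
clock: 5.28
eef_pos: [510.2, 139.6, 63.1]
eef_rot: [-1.572, -0.0, 1.708]
wrist_force: [1.3, -1.8, -4.3]
finger_gap: 11.7
clk 5.68 Mz 0.002 sd 0.047 M [-0.42 -0.2   0.  ] e6 0.048 0.265 yaw 97.916 0.065 F [ 0.8  -2.05 -3.89] pos [510.2 139.6  63.1] gap 11.9
```

```bash

python3 -m handwheel '[[[0,0,0,0,1,0,-1],[0,0,0,0,2,0,-1],[0,0,0,0,3,0,-1],[0,0,0,0,4,0,-1]]]' >/dev/null; python3 rem.py 510 139.5 63 90
python3 -m handwheel '[[[0,0,0,0,1,0,-1],[0,0,0,0,2,0,-1]]]'>/dev/null; python3 rem.py 510 139.5 63 90
python3 -m handwheel '[[[0,0,0,0,1,0,-1],[0,0,0,0,2,0,-1]]]'>/dev/null; python3 rem.py 510 139.5 63 90
```

```text
clk 6.02 pos [510.2 139.6  63.1] rotdeg [-9.009e+01 -2.000e-02  9.383e+01] rem [-0.1  0.1  0.2] [0.09 3.83 0.02] F [ 0.07 -2.09 -3.91] M [-0.473 -0.204  0.115] gap 11.5 j [ 0.2   0.43  1.73  0.    0.98 -1.44]
clk 6.18 pos [510.2 139.6  63. ] rotdeg [-9.008e+01 -2.000e-02  9.171e+01] rem [-0.1  0.   0.2] [0.08 1.71 0.02] F [ 1.32 -2.73 -3.77] M [-0.464 -0.231  0.102] gap 11.4 j [ 0.2   0.43  1.73  0.    0.98 -1.4 ]
clk 6.35 pos [510.2 139.6  63.1] rotdeg [-9.009e+01 -2.000e-02  8.960e+01] rem [-0.1  0.1  0.2] [ 0.09 -0.4   0.02] F [ 0.75 -2.75 -3.  ] M [-0.483 -0.191  0.124] gap 11.4 j [ 0.2   0.43  1.73 -0.    0.98 -1.37]
```

```bash

python3 -m handwheel '[[[0,0,0,0,1,0,-1],[0,0,0,0,2,0,-1]]]'>/dev/null; python3 rem.py 510 139.5 63 90|cut -c1-95,130-250
python3 -m handwheel '[[[0,0,0,0,1,0,-1],[0,0,0,0,2,0,-1]]]'>/dev/null; python3 rem.py 510 139.5 63 90|cut -c1-95,130-250
```

```text
clk 6.52 pos [510.2 139.6  63. ] rotdeg [-9.008e+01 -2.000e-02  8.749e+01] rem [-0.1  0.   0.2]  -4.24] M [-0.509 -0.143  0.101] gap 11.7 j [ 0.2   0.43  1.73 -0.    0.98 -1.33]
clk 6.68 pos [510.2 139.6  63.1] rotdeg [-9.009e+01 -2.000e-02  8.539e+01] rem [-0.1  0.1  0.2]1 -3.23] M [-0.474 -0.194  0.103] gap 11.3 j [ 0.2   0.43  1.73 -0.    0.98 -1.29]
```

```bash

python3 -m handwheel '[[[0,0,0,0,1,0,-1],[0,0,0,0,2,0,-1]]]'>/dev/null; python3 rem.py 510 139.5 63 90|cut -c1-95,130-250

```

```text
clk 6.85 pos [510.2 139.5  63.1] rotdeg [-9.009e+01 -2.000e-02  8.328e+01] rem [-0.1  0.1  0.2]3 -4.62] M [-0.559 -0.194  0.144] gap 11.5 j [ 0.2   0.43  1.73 -0.    0.98 -1.26]
```

```bash

python3 -m handwheel '[[[0,0,0,0,1,0,-1],[0,0,0,0,2,0,-1]]]'>/dev/null; python3 rem.py 510 139.5 63 90|cut -c1-95,130-250

```

```text
clk 7.02 pos [510.2 139.5  63.1] rotdeg [-9.009e+01 -3.000e-02  8.116e+01] rem [-0.1  0.1  0.2]9 -4.98] M [-0.569 -0.198  0.133] gap 11.3 j [ 0.2   0.43  1.73 -0.    0.98 -1.22]
```

```bash

python3 -m handwheel '[[[0,0,0,0,1,0,-1],[0,0,0,0,2,0,-1]]]'>/dev/null; python3 rem.py 510 139.5 63 90|cut -c1-95,130-250

```

```text
clk 7.18 pos [510.2 139.5  63.1] rotdeg [-9.008e+01 -3.000e-02  7.905e+01] rem [-0.   0.1  0.2]2.34 -4.06] M [-0.599 -0.175  0.168] gap 11.4 j [ 0.2   0.43  1.73 -0.    0.98 -1.18]
```

```bash

python3 -m handwheel '[[[0,0,0,0,1,0,-1],[0,0,0,0,2,0,-1]]]'>/dev/null; python3 rem.py 510 139.5 63 90|cut -c1-95,130-250

```

```text
clk 7.35 pos [510.2 139.5  63.1] rotdeg [-9.008e+01 -3.000e-02  7.695e+01] rem [-0.1  0.1  0.2]3.17 -3.82] M [-0.511 -0.167  0.066] gap 12.0 j [ 0.2   0.43  1.73 -0.    0.98 -1.15]
```

Still free-turning friction. Continuing one call at a time.

```bash

python3 -m handwheel '[[[0,0,0,0,1,0,-1],[0,0,0,0,2,0,-1]]]'>/dev/null; python3 rem.py 510 139.5 63 90|cut -c1-95,130-250

```

```text
clk 7.52 pos [510.2 139.5  63.1] rotdeg [-9.008e+01 -3.000e-02  7.484e+01] rem [-0.1  0.1  0.2]3.25 -3.59] M [-0.542 -0.196  0.132] gap 11.6 j [ 0.2   0.43  1.73 -0.    0.98 -1.11]
```

```bash

python3 -m handwheel '[[[0,0,0,0,1,0,-1],[0,0,0,0,1.5,0,-1]]]'>/dev/null; python3 rem.py 510 139.5 63 90|cut -c1-95,130-250

```

```text
clk 7.68 pos [510.2 139.5  63.1] rotdeg [-9.008e+01 -3.000e-02  7.324e+01] rem [-0.1  0.1  0.2]2.71 -4.15] M [-0.585 -0.204  0.081] gap 11.7 j [ 0.2   0.43  1.73 -0.    0.98 -1.08]
```

```bash

python3 -m handwheel '[[[0,0,0,0,1,0,-1],[0,0,0,0,2,0,-1]]]'>/dev/null; python3 rem.py 510 139.5 63 90|cut -c1-95,130-250

```

```text
clk 7.85 pos [510.2 139.5  63.1] rotdeg [-9.008e+01 -4.000e-02  7.113e+01] rem [-0.1  0.1  0.2]2.52 -3.7 ] M [-0.562 -0.208  0.076] gap 11.3 j [ 0.2   0.43  1.73 -0.    0.98 -1.04]
```

```bash

python3 -m handwheel '[[[0,0,0,0,1,0,-1],[0,0,0,0,1.5,0,-1]]]'>/dev/null; python3 rem.py 510 139.5 63 90|cut -c1-95,130-250

```

```text
clk 8.02 pos [510.2 139.5  63.1] rotdeg [-9.007e+01 -4.000e-02  6.953e+01] rem [-0.1  0.1  0.2]] F [ 0.75 -3.12 -3.62] M [-0.608 -0.222  0.159] gap 11.2 j [ 0.2   0.43  1.73 -0.    0.98 -1.02]
```

```bash

python3 -m handwheel '[[[0,0,0,0,1,0,-1],[0,0,0,0,1.5,0,-1]]]'>/dev/null; python3 rem.py 510 139.5 63 90|cut -c1-95,130-250

```

```text
clk 8.18 pos [510.2 139.5  63.1] rotdeg [-9.007e+01 -4.000e-02  6.793e+01] rem [-0.   0.1  0.2]] F [ 1.67 -2.78 -4.19] M [-0.601 -0.143  0.08 ] gap 11.6 j [ 0.2   0.43  1.73 -0.    0.98 -0.99]
```

```bash

python3 -m handwheel '[[[0,0,0,0,1,0,-1],[0,0,0,0,1.5,0,-1]]]'>/dev/null; python3 rem.py 510 139.5 63 90|cut -c1-95,130-250

```

```text
clk 8.35 pos [510.2 139.5  63.1] rotdeg [-9.007e+01 -4.000e-02  6.633e+01] rem [-0.1  0.1  0.2]2.36 -2.91] M [-0.624 -0.218  0.109] gap 11.2 j [ 0.2   0.43  1.73 -0.    0.98 -0.96]
```

```bash

python3 -m handwheel '[[[0,0,0,0,1,0,-1],[0,0,0,0,1.5,0,-1]]]'>/dev/null; python3 rem.py 510 139.5 63 90|cut -c1-95,130-250

```

```text
clk 8.52 pos [510.2 139.4  63.1] rotdeg [-9.007e+01 -4.000e-02  6.473e+01] rem [-0.   0.1  0.2]] F [ 1.02 -2.41 -3.8 ] M [-0.607 -0.18   0.166] gap 11.7 j [ 0.2   0.43  1.73 -0.    0.98 -0.93]
```

```bash

python3 -m handwheel '[[[0,0,0,0,1,0,-1],[0,0,0,0,1.5,0,-1]]]'>/dev/null; python3 rem.py 510 139.5 63 90|cut -c1-95,130-250

```

```text
clk 8.68 pos [510.2 139.5  63.1] rotdeg [-9.007e+01 -4.000e-02  6.313e+01] rem [-0.   0.1  0.2]] F [ 1.45 -2.57 -3.29] M [-0.647 -0.239  0.131] gap 11.6 j [ 0.2   0.43  1.73 -0.    0.98 -0.9 ]
```

```bash

python3 -m handwheel '[[[0,0,0,0,1,0,-1],[0,0,0,0,1.5,0,-1]]]'>/dev/null; python3 rem.py 510 139.5 63 90|cut -c1-95,130-250

```

```text
clk 8.85 pos [510.2 139.5  63.1] rotdeg [-9.007e+01 -4.000e-02  6.153e+01] rem [-0.1  0.1  0.2]] F [ 1.49 -2.73 -4.65] M [-0.649 -0.146  0.071] gap 11.5 j [ 0.2   0.43  1.73 -0.    0.98 -0.88]
```

```bash

python3 -m handwheel '[[[0,0,0,0,1,0,-1],[0,0,0,0,1.5,0,-1]]]'>/dev/null; python3 rem.py 510 139.5 63 90|cut -c1-95,130-250

```

```text
clk 9.02 pos [510.2 139.4  63.1] rotdeg [-9.007e+01 -4.000e-02  5.993e+01] rem [-0.   0.1  0.2]] F [ 1.67 -2.28 -3.6 ] M [-0.675 -0.187  0.316] gap 11.5 j [ 0.2   0.43  1.73 -0.    0.98 -0.85]
```

```bash
python3 smp.py 6;
python3 -m handwheel '[[[0,0,0,0,0.4,0,-1],[0,0,0,0,0.8,0,-1]]]'>/dev/null; python3 rem.py 510 139.5 63 90|cut -c1-95,130-250; python3 smp.py 6

```

```text
clk 9.32 Mz 0.185 sd 0.039 M [-0.66 -0.16  0.19] e6 0.255 0.096 yaw 60.013 0.035 F [ 0.75 -3.03 -3.64] pos [510.2 139.4  63.1] gap 11.8
clk 9.48 pos [510.2 139.4  63.1] rotdeg [-9.007e+01 -5.000e-02  5.921e+01] rem [-0.1  0.1  0.2]] F [ 0.56 -2.43 -3.52] M [-0.654 -0.225  0.25 ] gap 11.3 j [ 0.2   0.43  1.73 -0.    0.98 -0.84]
clk 9.78 Mz 0.236 sd 0.021 M [-0.67 -0.16  0.24] e6 0.281 0.088 yaw 59.224 0.023 F [ 0.94 -2.72 -3.58] pos [510.2 139.4  63.1] gap 11.9
```

```bash

python3 -m handwheel '[[[0,0,0,0,0.5,0,-1],[0,0,0,0,1,0,-1]]]'>/dev/null; python3 rem.py 510 139.5 63 90|cut -c1-95,130-250; python3 smp.py 6
python3 -m handwheel '[[[0,0,0,0,0.5,0,-1],[0,0,0,0,0.8,0,-1]]]'>/dev/null; python3 rem.py 510 139.5 63 90|cut -c1-95,130-250; python3 smp.py 10

```

```text
clk 9.95 pos [510.1 139.4  63. ] rotdeg [-9.006e+01 -4.000e-02  5.820e+01] rem [-0.   0.   0.1] [ 0.51 -2.02 -2.83] M [-0.661 -0.187  0.309] gap 11.4 j [ 0.2   0.43  1.73 -0.    0.98 -0.82]
clk 10.25 Mz 0.305 sd 0.026 M [-0.68 -0.15  0.3 ] e6 0.336 0.11 yaw 58.22 0.031 F [ 0.63 -3.06 -3.47] pos [510.2 139.4  63. ] gap 11.5
clk 10.42 pos [510.2 139.4  63.1] rotdeg [-9.007e+01 -4.000e-02  5.740e+01] rem [-0.   0.1  0.2F [ 0.43 -3.38 -4.12] M [-0.63  -0.172  0.403] gap 11.7 j [ 0.2   0.43  1.73 -0.    0.98 -0.8 ]
clk 10.92 Mz 0.366 sd 0.019 M [-0.68 -0.17  0.37] e6 0.386 0.049 yaw 57.437 0.017 F [ 0.85 -3.27 -3.32] pos [510.2 139.4  63.1] gap 11.5
```

```bash

python3 -m handwheel '[[[0,0,0,0,0.5,0,-1],[0,0,0,0,1.1,0,-1]]]'>/dev/null; python3 rem.py 510 139.5 63 90|cut -c1-95,130-250; python3 smp.py 10

```

```text
clk 11.08 pos [510.2 139.4  63.1] rotdeg [-9.007e+01 -5.000e-02  5.630e+01] rem [-0.1  0.1  0.2F [ 1.1  -3.37 -3.43] M [-0.686 -0.143  0.468] gap 12.0 j [ 0.2   0.43  1.73 -0.    0.98 -0.78]
clk 11.58 Mz 0.415 sd 0.032 M [-0.69 -0.14  0.41] e6 0.436 0.109 yaw 56.33 0.031 F [ 0.69 -3.28 -3.7 ] pos [510.2 139.4  63.1] gap 11.5
```

```bash

python3 -m handwheel '[[[0,0,0,0,0,0,-0.5],[0,0,0,0,0,0,-0.4],[0,0,0,0,0,0,-0.36],[0,0,0,0,0,0,-0.36],[0,0,0,0,0,0,-0.36]]]'>/dev/null; python3 rem.py 510 139.5 63 90; python3 smp.py 4

```

```text
clk 12.0 pos [510.2 139.6  63.2] rotdeg [-9.007e+01 -7.000e-02  5.634e+01] rem [-0.2  0.2  0.2] [  0.09 -33.66   0.05] F [ 0.86 -0.61  0.07] M [-0.018  0.047 -0.   ] gap 30.4 j [ 0.2   0.43  1.73 -0.    0.98 -0.79]
clk 12.2 Mz -0.003 sd 0.012 M [-0.03  0.01 -0.  ] e6 0.002 0.001 yaw 56.341 0.002 F [0.21 0.09 0.06] pos [510.2 139.5  63.1] gap 30.3
```

```bash

python3 -m handwheel '[[[0,-15,0,0,0,0,-0.36],[0,-45,0,0,0,0,-0.36],[0,-80,0,0,0,0,-0.36],[0,-115,0,0,0,0,-0.36],[0,-150,0,0,0,0,-0.36]]]'>/dev/null; python3 rem.py 510 -100 215 56

```

```text
clk 12.62 pos [509.6 139.4 214.8] rotdeg [-9.006e+01 -5.000e-02  5.634e+01] rem [-199.1   -0.2 -133. ] [0.06 0.34 0.05] F [-0.21 -0.48 -0.1 ] M [-0.011  0.016 -0.009] gap 29.9 j [ 0.2   0.25  1.58 -0.    1.31 -0.79]
```

```bash

python3 -m handwheel '[[[-33,0,-22.4,0,0,0,-0.36],[-66,0,-44.8,0,0,0,-0.6],[-99,0,-67.2,0,0,0,-1],[-132,0,-89.6,0,0,0,-1],[-165,0,-112,0,0,0,-1]]]' 10 >/dev/null; python3 rem.py 513.5 -318.5 213 56
python3 - <<'E'
from h import *
for n in("top","scene"):
    p,d=grab(n,3);_,_,K,T=load(n,3);X=pts(d,K,T);f=X.reshape(-1,3)
    b=f[(np.hypot(f[:,0]-509.5,f[:,1]-138)<26)&(f[:,2]>78.5)&(f[:,2]<87)]
    if len(b): print(n,"bar",cv2.minAreaRect(b[:,:2].astype(np.float32)),b.mean(0))
    c=f[(np.hypot(f[:,0]-514,f[:,1]+319)<35)&(f[:,2]>76)&(f[:,2]<120)]
    print(np.histogram(c[:,2],bins=range(76,106,2)))
    for lo,hi in((92,104),):
        w=c[(c[:,2]>lo)&(c[:,2]<hi)]
        if len(w)>5: print("cap",len(w),np.median(w,0),cv2.minAreaRect(w[:,:2].astype(np.float32)))
p,_,_,_=load("top",3);crop(p,112,180,228,232,6.5,"topc3")
p,_,_,_=load("scene",3);crop(p,270,125,365,210,6.5,"scc3")
E
```

```text
clk 13.03 pos [511.  -61.8 215. ] rotdeg [-9.008e+01 -6.000e-02  5.636e+01] rem [-212.4    2.  -144.3] [0.08 0.36 0.06] F [0.73 0.25 0.55] M [-0.023 -0.01  -0.   ] gap 6.9 j [-0.19  0.22  1.62  0.    1.3  -1.18]
top bar ((508.3406677246094, 138.5397491455078), (12.625518798828125, 36.902198791503906), 58.54638671875) [508.32771736 138.8273479   82.070219  ]
(array([12,  5, 13, 17, 44, 12,  3,  6, 27, 18, 13,  1,  0,  0]), array([ 76,  78,  80,  82,  84,  86,  88,  90,  92,  94,  96,  98, 100,
       102, 104]))
cap 59 [ 511.55697399 -316.74917918   94.46048023] ((511.3418884277344, -317.0382385253906), (24.336963653564453, 24.483232498168945), 88.83162689208984)
scene bar ((510.3303527832031, 135.70367431640625), (11.543007850646973, 40.095943450927734), 60.033695220947266) [511.07108171 135.11155073  82.21091683]
(array([15, 16, 17, 40, 84, 26,  9, 12, 35, 62, 10,  0,  0,  0]), array([ 76,  78,  80,  82,  84,  86,  88,  90,  92,  94,  96,  98, 100,
       102, 104]))
cap 107 [ 514.80949481 -319.27886918   94.59916414] ((513.9649658203125, -318.9093017578125), (23.964597702026367, 27.873348236083984), 48.7298698425293)
```

View pics/topc3.png

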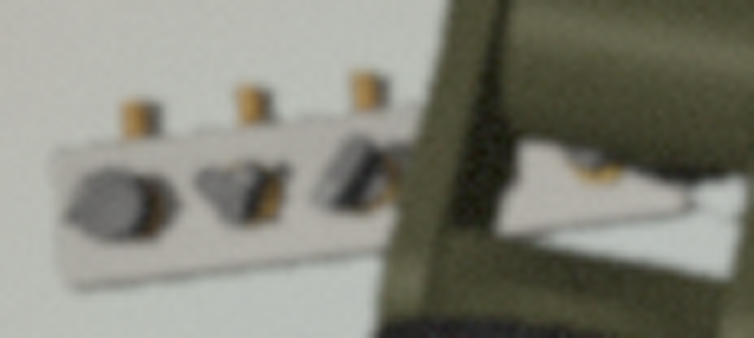

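View pics/scc3.png

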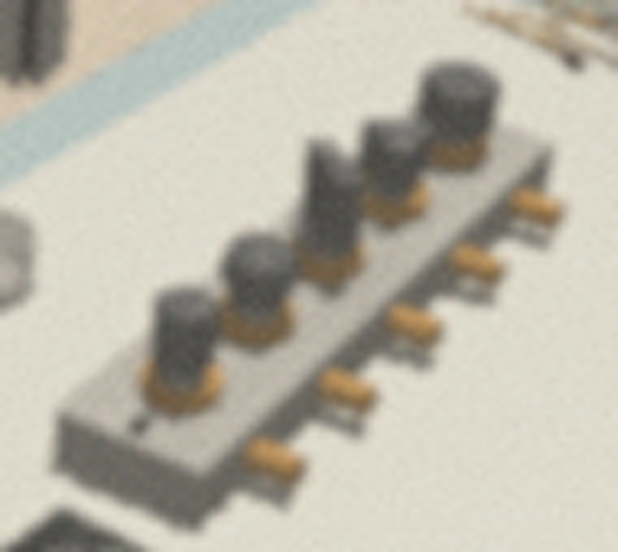

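```bash

python3 -m handwheel '[[[-33,0,-22.4,0,0,0,-1],[-66,0,-44.8,0,0,0,-1],[-99,0,-67.2,0,0,0,-1],[-132,0,-89.6,0,0,0,-1],[-165,0,-112,0,0,0,-1]]]' 10 >/dev/null; python3 rem.py 513 -317.5 213 56

```

```text
clk 13.55 pos [ 511.8 -265.3  215. ] rotdeg [-9.009e+01 -3.000e-02  5.608e+01] rem [-42.7   2.  -30.1] [0.09 0.08 0.03] F [ 1.45 -0.11  0.42] M [ 0.    -0.067  0.001] gap 0.4 j [-0.54  0.36  1.44  0.    1.34 -1.52]
```

```bash

python3 -m handwheel '[[[-22,0,-15,0,0,0,-1],[-43,10,-30,0,0,0,-1],[-43,40,-30,0,0,0,-1],[-43,75,-30,0,0,0,-1],[-43,95,-30,0,0,0,-1]]]' >/dev/null; python3 rem.py 513 -317.5 113 56
python3 -m handwheel '[[[0,0,0,0,0,0,-1],[0,0,0,0,0,0,-1]]]' >/dev/null; python3 rem.py 513 -317.5 113 56
python3 - <<'E'
from h import *
p,d=grab("scene",4);crop(p,150,150,260,310,3.7,"sc4")
p,d=grab("top",4);crop(p,270,140,350,240,6,"tp4")
E
```

```text
clk 13.97 pos [ 512.  -317.   116.4] rotdeg [-8.989e+01 -4.000e-02  5.605e+01] rem [ 0.1  3.4 -1.2] [-0.11  0.05  0.04] F [ 0.53  0.08 -1.08] M [-0.062  0.058  0.064] gap 0.8 j [-0.62  0.51  1.47  0.    1.17 -1.59]
clk 14.13 pos [ 511.8 -316.2  115.6] rotdeg [-8.975e+01 -5.000e-02  5.607e+01] rem [-0.4  2.6 -1.7] [-0.25  0.07  0.05] F [0.5  0.3  0.72] M [-0.056  0.009  0.053] gap 0.6 j [-0.61  0.51  1.47  0.    1.17 -1.59]
```

View pics/sc4.png

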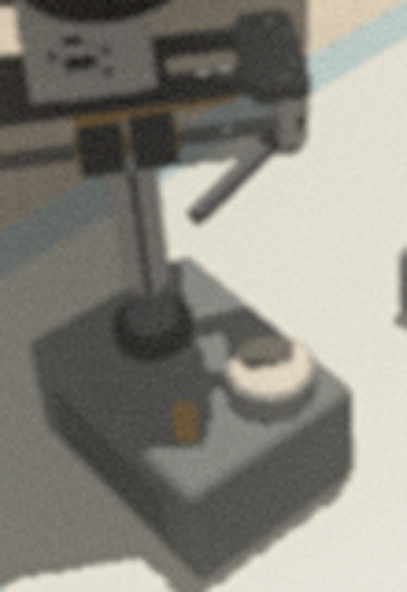

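```bash

python3 - <<'E'
from h import *
p,d,K,T=load("scene",4);X=pts(d,K,T)
for cx,cy in((200,212),(215,203),(250,170),(150,280),(145,250)):
    u,v=int(150+cx/3.7),int(150+cy/3.7);print(cx,cy,X[v-1:v+2,u-1:u+2].reshape(-1,3)[np.argsort(d[v-1:v+2,u-1:u+2].ravel())[:3]].round(0).tolist())
f=X.reshape(-1,3);t=f[(f[:,2]>112)&(f[:,2]<150)&(np.hypot(f[:,0]-512,f[:,1]+317)<30)];print("finger",len(t),t.mean(0),t.min(0),t.max(0))
E
```

```text
200 212 [[397.0, -189.0, 11.0], [393.0, -189.0, 12.0], [393.0, -186.0, 13.0]]
215 203 [[391.0, -174.0, 8.0], [389.0, -173.0, 10.0], [388.0, -171.0, 11.0]]
250 170 [[381.0, -134.0, 12.0], [382.0, -135.0, 10.0], [379.0, -132.0, 14.0]]
150 280 [[521.0, -319.0, 121.0], [522.0, -320.0, 117.0], [519.0, -320.0, 118.0]]
145 250 [[523.0, -320.0, 143.0], [519.0, -322.0, 142.0], [520.0, -320.0, 142.0]]
finger 180 [ 518.9584456  -322.6695897   131.98031171] [ 512.24808089 -333.23127099  112.00059068] [ 526.49036975 -310.97827254  149.95304124]
```

View pics/tp4.png

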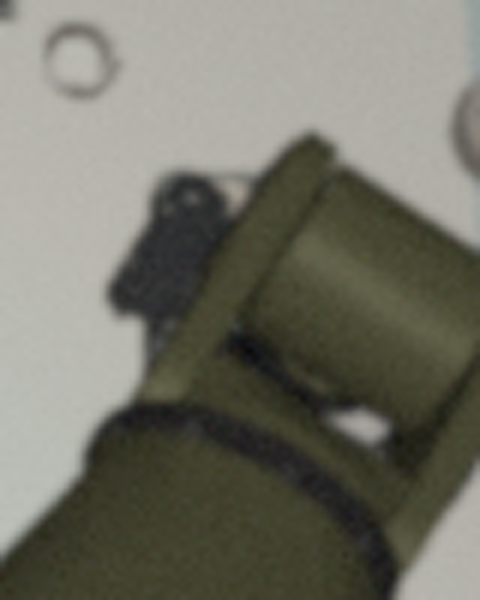

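```bash

python3 -m handwheel '[[[-0.4,4,-1.7,0,0,0,-1],[-0.4,8,-1.7,0,0,0,-1],[-0.4,11,-1.7,0,0,0,-1],[-0.4,11,-1.7,0,0,0,-1]]]' >/dev/null; python3 rem.py 513 -317.5 98 56
python3 -m handwheel '[[[0,1,0,0,0,0,-1],[0,2,0,0,0,0,-1],[0,2,0,0,0,0,-1]]]' >/dev/null; python3 rem.py 513 -317.5 98 56

```

```text
clk 14.57 pos [ 513.8 -318.2  106.7] rotdeg [-8.999e+01 -4.000e-02  5.607e+01] rem [0.1 8.7 1.1] [-0.01  0.07  0.04] F [-0.12  0.48 -0.49] M [-0.02   0.034  0.001] gap 0.1 j [-0.62  0.52  1.47  0.    1.15 -1.59]
clk 14.82 pos [ 513.8 -318.1  104.6] rotdeg [-8.997e+01 -4.000e-02  5.607e+01] rem [0.1 6.6 1. ] [-0.03  0.07  0.04] F [0.21 0.64 0.77] M [-0.061  0.058  0.028] gap 0.2 j [-0.62  0.52  1.47  0.    1.15 -1.59]
```

```bash

python3 -m handwheel '[[[0,1,0,0,0,0,-1],[0,2,0,0,0,0,-1],[0,3,0,0,0,0,-1],[0,4,0,0,0,0,-1]]]' >/dev/null; python3 rem.py 513 -317.5 98 56
python3 -m handwheel '[[[0,1,0,0,0,0,-1],[0,2,0,0,0,0,-1]]]' >/dev/null; python3 rem.py 513 -317.5 98 56

```

```text
clk 15.15 pos [ 513.8 -318.2  100.6] rotdeg [-8.999e+01 -4.000e-02  5.607e+01] rem [0.1 2.6 1.1] [-0.01  0.07  0.04] F [-0.32 -0.31  2.29] M [ 0.028  0.104 -0.063] gap 0.3 j [-0.62  0.53  1.47  0.    1.14 -1.59]
clk 15.32 pos [ 513.8 -318.2   98.8] rotdeg [-8.999e+01 -4.000e-02  5.608e+01] rem [0.1 0.8 1.1] [-0.01  0.08  0.04] F [-1.6   0.81  3.49] M [0.128 0.29  0.003] gap 0.6 j [-0.62  0.53  1.48  0.    1.14 -1.59]
```

```bash

python3 -m handwheel '[[[0,1,0,0,0,0,-1],[0,1.5,0,0,0,0,-1]]]' >/dev/null; python3 rem.py 513 -317.5 98 56
python3 -m handwheel '[[[0,0.7,0,0,0,0,-1],[0,1,0,0,0,0,-1]]]' >/dev/null; python3 rem.py 513 -317.5 98 56

```

```text
clk 15.48 pos [ 513.9 -318.2   97.3] rotdeg [-9.000e+01 -4.000e-02  5.607e+01] rem [ 0.1 -0.7  1.1] [-0.    0.07  0.04] F [-0.76  1.41  4.71] M [0.243 0.331 0.001] gap 0.5 j [-0.62  0.53  1.48  0.    1.13 -1.59]
clk 15.65 pos [ 513.9 -318.2   96.4] rotdeg [-9.000e+01 -4.000e-02  5.607e+01] rem [ 0.1 -1.6  1.1] [0.   0.07 0.04] F [-1.77  0.51  4.93] M [ 0.191  0.394 -0.051] gap 1.0 j [-0.62  0.53  1.48  0.    1.13 -1.59]
```

```bash

python3 -m handwheel '[[[0,0.5,0,0,0,0,-1],[0,1,0,0,0,0,-1]]]' >/dev/null; python3 rem.py 513 -317.5 98 56

```

```text
clk 15.82 pos [ 513.9 -318.3   96.1] rotdeg [-9.003e+01 -4.000e-02  5.607e+01] rem [ 0.1 -1.9  1.2] [0.03 0.07 0.04] F [-5.78  3.72 14.5 ] M [0.683 1.091 0.029] gap 0.7 j [-0.62  0.53  1.48  0.    1.13 -1.59]
```

```bash

python3 -m handwheel '[[[0,0.3,0,0,0,0,-1],[0,0.3,0,0,0,0,-1],[0,0.3,0,0,0,0,-1]]]' >/dev/null; python3 rem.py 513 -317.5 98 56
python3 -m handwheel '[[[0,-3,0,0,0,0,-1],[0,-8,0,0,0,0,-1],[0,-20,0,0,0,0,-1],[0,-55,0,0,0,0,-1],[0,-90,0,0,0,0,-1]]]' >/dev/null; python3 rem.py 513 -317.5 215 56

```

```text
clk 16.07 pos [ 513.9 -318.2   96.2] rotdeg [-9.003e+01 -4.000e-02  5.608e+01] rem [ 0.1 -1.8  1.2] [0.03 0.08 0.04] F [-4.28  1.98  8.3 ] M [ 0.509  0.798 -0.009] gap 0.6 j [-0.62  0.53  1.48  0.    1.13 -1.59]
clk 16.48 pos [ 513.3 -317.9  186.9] rotdeg [-8.988e+01 -4.000e-02  5.608e+01] rem [  0.2 -28.1   0.5] [-0.12  0.08  0.04] F [ 1.11 -0.75  1.42] M [-0.04  -0.024  0.007] gap 0.1 j [-0.62  0.44  1.39  0.    1.31 -1.59]
```

```bash

python3 -m handwheel '[[[0,-30,0,0,0,0,-1],[16,-40,33,0,0,0,-1],[32,-40,66,0,0,0,-1],[48,-40,99,0,0,0,-1],[64,-40,132,0,0,0,-1]]]' >/dev/null; python3 rem.py 380 -90 225 56
python3 -m handwheel '[[[16,0,33,0,0,0,-1],[32,0,66,0,0,0,-1],[50,0,100,0,0,0,-1],[50,0,100,0,0,0,-1]]]' >/dev/null; python3 rem.py 380 -90 225 56
python3 - <<'E'
from h import *
for n in("top","scene"):
    p,d=grab(n,5);cv2.imwrite(f"pics/{n}5.png",cv2.resize(p[:,:,::-1],(800,600)));_,_,K,T=load(n,5);f=pts(d,K,T).reshape(-1,3)
    b=f[(np.hypot(f[:,0]-509.5,f[:,1]-138)<26)&(f[:,2]>78.5)&(f[:,2]<87)]
    print(n,"bar",cv2.minAreaRect(b[:,:2].astype(np.float32)),b.mean(0))
    w=f[(np.hypot(f[:,0]-513,f[:,1]+318)<16)&(f[:,2]>90)&(f[:,2]<104)]
    if len(w):print("cap",len(w),np.median(w,0))
    p0=load(n,0)[0];D=cv2.blur(cv2.absdiff(p,p0),(3,3)).max(2);cv2.imwrite(f"pics/diff{n}.png",cv2.resize(np.clip(D*3,0,255).astype(np.uint8),(800,600)))
p,_,_,_=load("top",5);crop(p,112,180,228,232,6.5,"topc5")
E
```

```text
clk 16.9 pos [ 438.4 -189.9  227.8] rotdeg [-8.992e+01 -5.000e-02  5.605e+01] rem [ 50.3   3.  104.3] [-0.08  0.05  0.05] F [0.77 0.26 0.69] M [-0.002 -0.02  -0.029] gap 0.5 j [-0.49  0.13  1.7   0.    1.32 -1.46]
clk 17.23 pos [381.2 -89.1 229. ] rotdeg [-89.97  -0.1   56.18] rem [-1.5  4.   0.5] [-0.03  0.18  0.1 ] F [-0.57 -0.18  0.31] M [-0.012  0.052  0.053] gap 0.5 j [-0.32 -0.08  1.9   0.    1.32 -1.31]
top bar ((508.2491455078125, 138.73391723632812), (12.668844223022461, 37.444793701171875), 57.18537521362305) [508.12148985 138.72717126  81.83447654]
cap 65 [ 511.37734467 -317.06070579   93.95635054]
scene bar ((511.1025085449219, 136.44338989257812), (11.80515193939209, 34.25368881225586), 57.84131622314453) [510.97398126 135.08087828  82.07645176]
cap 119 [ 515.69892255 -320.24068967   94.4692176 ]
```

View pics/scene5.png

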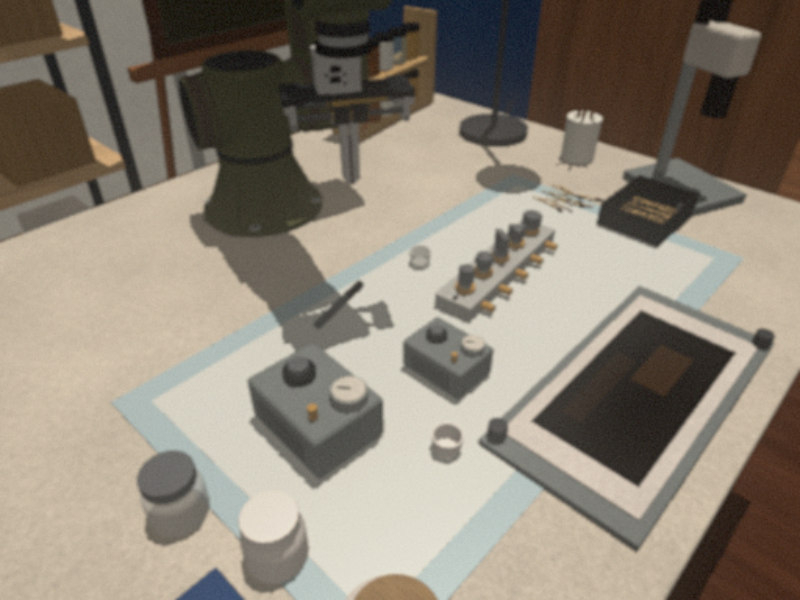

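View pics/top5.png

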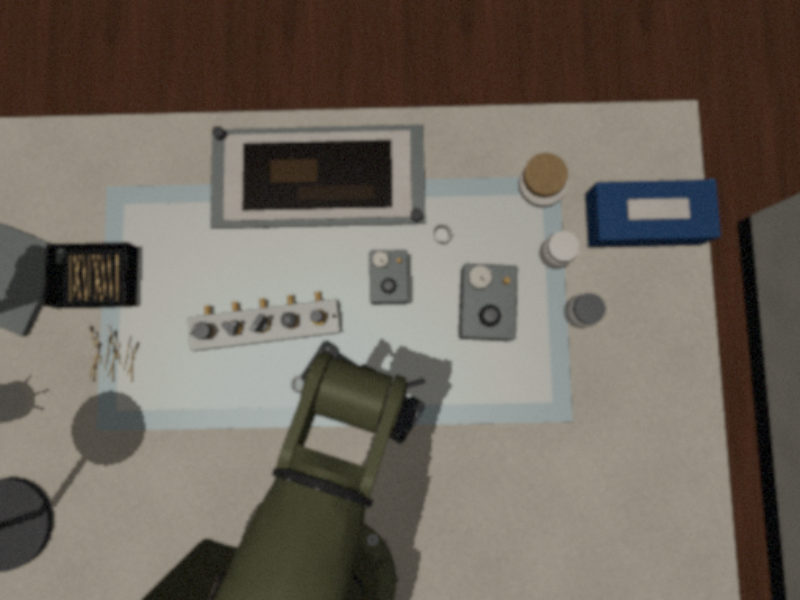

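View pics/topc5.png

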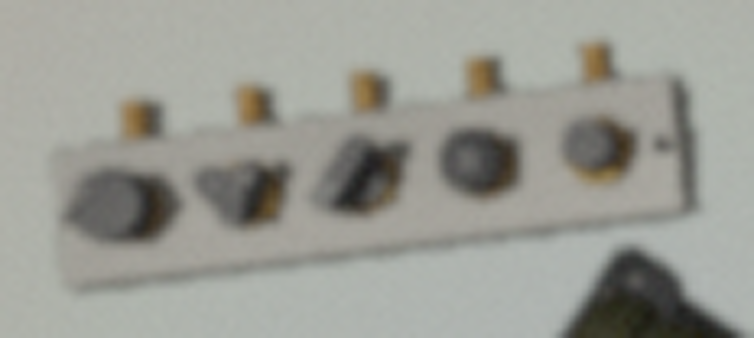

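```bash
python3 -c "
from cell import order;print(order.sign_off())"
```

```text
the job is handed in; nothing more can be done
None
```

I closed the bleed valve until it was snug, pressed the pump's start button fully, and handed the job in at about 17 s of the 67 s.

- **Valve:** I gripped the bar handle and turned it clockwise about 70°. The turning torque was about 0.11 Nm until the seat, where it jumped. I went about 3.5° past the seat, to a torque of 0.415 Nm held and 0.47 Nm peak. That is inside the snug range and below the 0.64 Nm crush limit. The last pictures show the bar still turned, at about -32°.
- **Button:** I used the larger pump and pressed with the gripper shut. The force rose to 5 N over about 6 mm, then hit the stop at 14.5 N. After I lifted off, the button's top was back at about 94 mm, its height before the press.
- **Rest of the scene:** In the final views the neighbour knobs look the same as at the start, and the pumps, cups and jars appear in place. The arm hides part of one cup and the marker from above, but the side view shows both where they were. The small white dots on the knobs were too fine to make out, so I judged the knobs by their shape and by the clearance I kept.
- **Disagreement:** The two cameras differed by 2 to 4 mm on positions. This showed when I closed on the bar: there was a side force of about 12 N, which I relieved before turning.

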